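Put the setting gauges away in row order

ROBOT

A 6-joint arm with a two-finger parallel gripper is mounted at the origin on the work surface. World frame = base frame: x ahead of the robot, y to its left, z up, the work surface at z = 0. Lengths are in m, angles in rad, forces in N, time in s.
With the tool pointing down it reaches from about 0.225 to 0.875 m from the base axis. Payload 3.4 kg.
Tool frame: the origin (TCP) lies midway between the tips of the shut fingers; the grasp point (between the pads) lies 19 mm behind it (arm.grip_depth is the distance from the TCP to the grasp point, in m); z points along the fingers, x is the direction in which the jaws open and shut, and the axes are right-handed (so a half turn about z gives the same grasp; the last joint's range is limited). The gripper opens to 85 mm and grips with 20 to 120 N. Pads are 22 mm wide; open, the fingers measure 114 mm over their backs; the gripper's body (76 mm by 85 mm) begins 54 mm behind the grasp point. The pads swing forward as they close: fully open they stand 13 mm farther back than shut.
Start: joints at [-1.369, 0.276, 1.505, -0, 1.361, -0.121], TCP at [0.182, -0.545, 0.231] pointing down, gripper open.
Joint ranges: [-2.89, 2.89], [-0.75, 2.08], [0.22, 2.7], [-1.18, 4.32], [0.11, 2.71], [-2.7, 2.7]. Speed limits (rad/s): [2.57, 2.57, 3.14, 3.14, 3.14, 3.14].

INTERFACE

Orientations are given as a unit quaternion [x, y, z, w].
In Python, from plant import arm gives the robot as it stands.
- The arm moves only by the shell command python3 -m pendant 'ROWS' [FORCE]. ROWS is JSON, a list of rows, each a list of 7 numbers: the turn, a rotation vector about the tool's x, y, z in rad, then the shift along the tool's x, y, z in cm, then the opening, from 0 (shut) to 1 (fully open). In form: [[rx, ry, rz, dx, dy, dz, fingers], ...]. A call has 1 to 5 rows; each row is the pose to reach, as a shift and turn from the pose commanded when the call began, along the tool's axes at that moment; what a row does not reach only later rows make up. A row lasts 1/8 s, in which the tool goes at most 62.5 mm and 10.7 degrees, less where a joint would pass 70% of its speed; a pose out of reach is approached as far as the arm can. A call with a gripper value outside its range is refused whole. The fingers move at their own pace and stop on an object; FORCE is the grip in N (left out, the last holds). Time passes only in rows, so rows that repeat a pose let the fingers close. It gives the time, the measured TCP pose, the force and the opening at its end, in the units of the state.
- arm.read_state(): the state, without advancing time (a new reading comes with each control period).
- arm.read_camera(name): name is "scene" or "top" or "wrist"; returns a dict with "img" (480x640x3 uint8, red, green, blue), "z_map" (480x640 float32, m along the optical axis (not along the pixel's ray), 0 where there is no reading), "fx", "fy", "cx", "cy" (pixels), "pose" (4x4, takes a point from camera to world coordinates); the wrist camera has in their place "tool_from_camera" (4x4, takes a point from camera to tool coordinates, whose origin is the TCP and whose axes are the tool frame's). Camera axes: x right, y up, looking along -z (the intrinsics and any distortion apply to the point x, -y, -z); pixel columns grow to the right and rows downward; lengths in m; the calibration is good to about 2 mm. A picture is of the moment at which its call begins: read the wrist's pose just before it.
- arm.finish_job(): hands the job in, once; it reports no verdict.
The state is a dict: "time_s": time; "q": joint angles; "joint_velocities": joint speeds; "joint_torque": joint torques, N m; "eef_pos": TCP position; "tool_rot": TCP orientation; "wrist_force": force on the tool from outside, world axes, zero at the start; "moment": the same for the moment, N m; "gripper_width": finger opening in m.
Only numpy, scipy, OpenCV 4.12 (cv2) and the standard library are available. Lean on these libraries where they do the work, as an engineer would, in place of code of your own. Each camera call takes 0.05 s, during which the arm holds its last target. There are 200 camera calls.

TASK

Move the four steel setting gauges from their nests on the aluminium rack into the divided blue box, one per cell, keeping the order of the row: the gauge that stood nearest the rack's eye bolt goes into the cell nearest the box's metal handle, and so on to the other end. Set each one down gently on the cell floor without dropping it or tipping it over, and leave all four standing upright, released.

Things in the scene. Friction and masses are not known exactly. Their poses are not given: they have to be found in the camera images.
- gauge_ball: Loose steel gauge, dark with a bright head, about 0.26 kg, standing upright: round foot 30 mm wide, 12 mm high; shank 22 mm in diameter from 12 to 72 mm up (grip from above about 58 mm up, fingers closing across the row); on top a 19 mm ball, total height 94 mm. Origin: centre of the underside, z up its axis; being round, its yaw means nothing.
- gauge_cone: Loose steel gauge, dark with a bright head, about 0.26 kg, standing upright: round foot 30 mm wide, 12 mm high; shank 22 mm in diameter from 12 to 72 mm up (grip from above about 58 mm up, fingers closing across the row); on top a pointed cone, total height 94 mm. Origin: centre of the underside, z up its axis; being round, its yaw means nothing.
- gauge_disc: Loose steel gauge, dark with a bright head, about 0.26 kg, standing upright: round foot 30 mm wide, 12 mm high; shank 22 mm in diameter from 12 to 72 mm up (grip from above about 58 mm up, fingers closing across the row); on top a flat disc 30 mm wide, 8 mm thick, total height 86 mm. Origin: centre of the underside, z up its axis; being round, its yaw means nothing.
- gauge_pin: Loose steel gauge, dark with a bright head, about 0.26 kg, standing upright: round foot 30 mm wide, 12 mm high; shank 22 mm in diameter from 12 to 72 mm up (grip from above about 58 mm up, fingers closing across the row); on top a thin 9 mm pin, total height 94 mm. Origin: centre of the underside, z up its axis; being round, its yaw means nothing.
- nest_ball: Fixed black nylon nest, 46 x 46 mm, 15 mm high, with a pocket 38 x 38 mm and 5 mm deep, in which the ball-headed gauge stands at the start. All four nests look alike. Origin: centre of its underside, on the rack plate 12 mm above the table; its pocket floor is 10 mm above the origin.
- nest_cone: Fixed black nylon nest, 46 x 46 mm, 15 mm high, with a pocket 38 x 38 mm and 5 mm deep, in which the cone-headed gauge stands at the start. All four nests look alike. Origin: centre of its underside, on the rack plate 12 mm above the table; its pocket floor is 10 mm above the origin.
- nest_disc: Fixed black nylon nest, 46 x 46 mm, 15 mm high, with a pocket 38 x 38 mm and 5 mm deep, in which the disc-headed gauge stands at the start. All four nests look alike. Origin: centre of its underside, on the rack plate 12 mm above the table; its pocket floor is 10 mm above the origin.
- nest_pin: Fixed black nylon nest, 46 x 46 mm, 15 mm high, with a pocket 38 x 38 mm and 5 mm deep, in which the pin-headed gauge stands at the start. All four nests look alike. Origin: centre of its underside, on the rack plate 12 mm above the table; its pocket floor is 10 mm above the origin.
- rack: Fixed grey aluminium plate, 12 mm thick, 74 mm wide, carrying the four nests in a row along its x axis at x = -78, -26, +26, +78 mm (which is where changes). A dark steel lifting eye bolt, 50 mm high, stands at its +x end, x = +126 mm. Origin: on the table under the middle of the row; z up. Lies at any yaw.
- box: Fixed blue open box, 212 x 60 mm, 32 mm high, with four cells in a row along its x axis, centres x = -78, -26, +26, +78 mm, y = 0; each 48 (x) by 52 mm inside, walls 4 mm thick, dividers 28 mm high; cell floor 4 mm above the table. Metal handle, 28 mm high, at its +x end, out to x = +142 mm. Origin: on the table under its middle; z up. Any yaw.
Not all that is in view belongs to the job. What is shaped like the gauge_pin but brown, orange or red is not meant.

How it is judged:
By the outcome, as a careful person would: the job done as asked, in the order asked, and still so for the second after the job is handed in, with the robot touching nothing.
It also fails if it takes over 112 s, if anything falls off the work surface, if the arm or the gripper's body presses on something with over 40 N, if the wrist force passes 120 N, or if a joint passes its speed limit or range.

## Working session

There is one attempt and no reset: what is moved stays moved. The work goes in short steps, Python scripts to look and compute and a shell command to move; the robot and the scene stay as the last step left them, time stands still between calls to the robot, and variables do not carry over. Pictures are saved under pics/ and viewed, about 12 in all and at most 16, crops included, and the job is handed in when it is done.

```bash
ls; mkdir -p pics; python3 - <<'E'
from plant import arm
import cv2,numpy as np
s=arm.read_state();print(s)
for n in("top","scene"):
    c=arm.read_camera(n);print(n,c["fx"],c["fy"],c["cx"],c["cy"],[k for k in c],np.round(c["pose"],4).tolist())
    cv2.imwrite(f"pics/{n}0.png",c["img"][:,:,::-1]);np.savez(f"{n}0.npz",**{k:c[k] for k in c})
E
```

```text
pics
{'time_s': 0.0, 'q': array([-1.36898695e+00,  2.76595371e-01,  1.50618460e+00, -2.59485165e-06,
        1.36071256e+00, -1.21013204e-01]), 'joint_velocities': array([ 1.18214579e-03,  8.31647436e-04, -1.81498676e-05,  2.02432933e-03,
        4.57272024e-04,  1.13546645e-03]), 'joint_torque': array([-4.17720112e-04, -4.16777337e+01, -2.45804483e+01, -5.05771425e-05,
        1.08003381e-02,  3.64066341e-05]), 'eef_pos': array([ 0.18228947, -0.54474989,  0.23041901]), 'tool_rot': array([ 8.11555273e-01, -5.84274881e-01, -6.99147579e-04, -6.43098302e-04]), 'wrist_force': array([ 0.00620562, -0.03907246,  0.06883011]), 'moment': array([ 0.02379216, -0.02958605,  0.01413294]), 'gripper_width': 0.08537202582899676}
top 512.0782079844624 512.0782079844624 318.9309647545285 235.7451229510748 ['img', 'z_map', 'fx', 'fy', 'cx', 'cy', 'pose'] [[-0.0038, 0.9932, -0.1161, 0.3883], [-1.0, -0.0048, -0.0086, 0.0071], [-0.0091, 0.1161, 0.9932, 0.9888], [0.0, 0.0, 0.0, 1.0]]
scene 494.49860795869233 494.49860795869233 331.92721305005136 247.1675184838685 ['img', 'z_map', 'fx', 'fy', 'cx', 'cy', 'pose'] [[0.4425, -0.7558, 0.4826, 0.9311], [0.8968, 0.374, -0.2365, -0.2181], [-0.0018, 0.5375, 0.8433, 0.8027], [0.0, 0.0, 0.0, 1.0]]
```

View pics/top0.png

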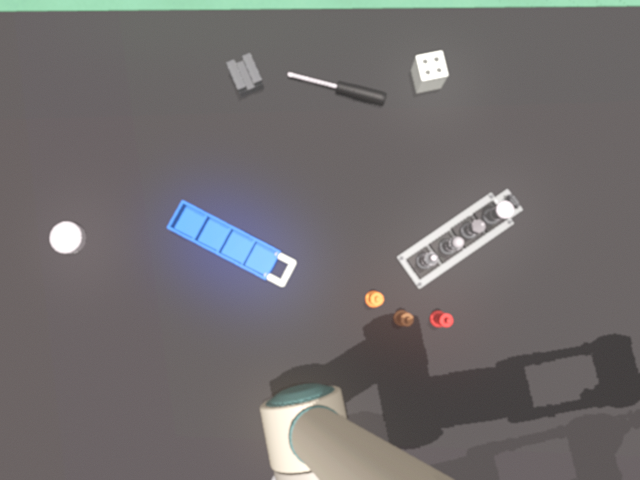

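View pics/scene0.png

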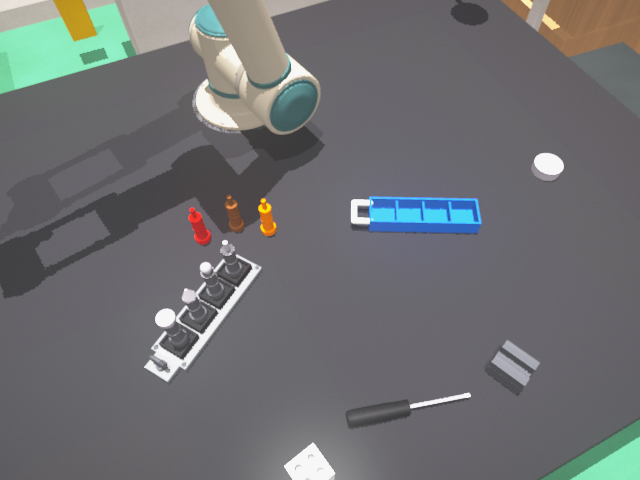

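The top view shows the blue box, centre about (230,240), with its handle at (283,268). The rack centre is about (460,240), with its eye bolt at about (513,200) beside the disc. In both views the order from the eye bolt is disc, cone, ball, pin. The orange, brown and red decoys stand just robot-side of the rack.

```bash
cat > h.py <<'E'
import numpy as np,cv2
def world(c,T=None):
    z=c["z_map"];v,u=np.mgrid[:480,:640]
    P=np.stack([(u-c["cx"])/c["fx"]*z,-(v-c["cy"])/c["fy"]*z,-z],-1)
    T=c["pose"] if T is None else T
    W=P@T[:3,:3].T+T[:3,3]; W[z==0]=np.nan
    return W
def ray(c,u,v,h,T=None):
    T=c["pose"] if T is None else T
    d=T[:3,:3]@np.array([(u-c["cx"])/c["fx"],-(v-c["cy"])/c["fy"],-1]);o=T[:3,3]
    return o+d*(h-o[2])/d[2]
def rect(p):
    r=cv2.minAreaRect((p*1000).astype(np.float32));b=cv2.boxPoints(r)
    e=[b[1]-b[0],b[2]-b[1]];l=max(e,key=np.linalg.norm)
    return np.round(r[0],1),np.round(r[1],1),round(float(np.degrees(np.arctan2(l[1],l[0]))),1)
E
python3 - <<'E'
import numpy as np,cv2
from h import *
for n in("top","scene"):
    c=dict(np.load(n+"0.npz"));W=world(c);I=c["img"].astype(int)
    print(n,"table z",np.nanmedian(W[...,2]))
    blue=(I[...,2]>I[...,0]+60)&(W[...,2]>.025)&(W[...,2]<.040)
    k,l,st,_=cv2.connectedComponentsWithStats(blue.astype(np.uint8)); 
    print("box",rect(W[blue][:,:2]),blue.sum(),np.nanmedian(W[blue][:,2]))
    x,y=W[...,0],W[...,1]
    reg=(x>.2)&(x<.56)&(y<-.1)&(y>-.45)
    sat=I.max(-1)-I.min(-1)
    pl=reg&(W[...,2]>.007)&(W[...,2]<.017)&(sat<30)&(I.min(-1)>90)
    k,l,st,_=cv2.connectedComponentsWithStats(pl.astype(np.uint8));
    print("plate",rect(W[pl][:,:2]),pl.sum())
    hd=reg&(W[...,2]>.085)&(W[...,2]<.13)
    k,l,st,ce=cv2.connectedComponentsWithStats(hd.astype(np.uint8))
    for i in range(1,k):
        if st[i,4]>5:
            q=W[l==i];print(" head",ce[i].round(1),st[i,4],q.mean(0).round(4),q[:,2].max().round(4), I[l==i].mean(0).round())
    # handle: grey bright near box
    hn=(W[...,2]>.015)&(W[...,2]<.04)&(sat<30)&(I.min(-1)>120)&(y>-.0)&(y<.25)&(x>.2)&(x<.55)
    print("handle",hn.sum(),W[hn].mean(0))
E
```

```text
top table z -8.227144128536423e-05
box (array([495.3, 196.9]), array([212.5,  59.9]), 62.3) 841 0.030907753806495575
plate (array([ 426.1, -254.2]), array([265.9, 243.8]), 0.7) 1770
 head [503.4 209.4] 255 [ 0.5361 -0.3063  0.1064] 0.1116 [243. 241. 241.]
 head [477.3 225.8] 141 [ 0.5083 -0.2617  0.1004] 0.1166 [197. 188. 190.]
 head [455.3 242.6] 147 [ 0.4785 -0.221   0.1055] 0.1174 [203. 197. 198.]
 head [430.1 258.1] 135 [ 0.4524 -0.1785  0.0976] 0.1188 [194. 189. 190.]
 head [408.  319.5] 24 [ 0.3468 -0.1383  0.0932] 0.0978 [162. 117.  88.]
 head [447.8 320.1] 25 [ 0.3455 -0.2067  0.0932] 0.0979 [244. 113. 108.]
handle 345 [0.43560657 0.08361671 0.02640804]
scene table z 0.00044240295311348543
box (array([492.6, 195.1]), array([212.7,  64.4]), 62.2) 1083 0.03042475356842156
plate (array([ 500.2, -259.1]), array([ 75.9, 253.6]), -56.2) 1607
 head [228.4 198.1] 30 [ 0.3457 -0.1407  0.0918] 0.0963 [139.  91.  61.]
 head [191.6 211.1] 32 [ 0.3448 -0.2098  0.0924] 0.0963 [212.  60.  56.]
 head [226.6 249.6] 167 [ 0.4536 -0.1818  0.0982] 0.1183 [164. 160. 167.]
 head [206.4 271.2] 209 [ 0.4816 -0.2255  0.1028] 0.1188 [178. 174. 179.]
 head [188.7 297. ] 184 [ 0.5123 -0.2658  0.1   ] 0.1185 [197. 191. 198.]
 head [165.5 319.4] 344 [ 0.5369 -0.3088  0.1058] 0.1118 [221. 220. 222.]
handle 313 [0.43676219 0.08272144 0.02686868]
```

```bash
cat >> h.py <<'E'
from scipy.spatial.transform import Rotation as Ro
RK=np.array([.495,-.2435]);ry=np.radians(-56.3)
BX=np.array([.494,.196]);by=np.radians(-117.7)
def nest(i): return RK+[78,26,-26,-78][i]/1000*np.array([np.cos(ry),np.sin(ry)])
def cell(i): return BX+[78,26,-26,-78][i]/1000*np.array([np.cos(by),np.sin(by)])
def tool(yaw): return Ro.from_euler('z',yaw,degrees=True)*Ro.from_quat([1,0,0,0])
def rel(p0,R0,p,R):
    return (R0.inv()*R).as_rotvec().round(3).tolist(),(R0.inv().apply(np.array(p)-p0)*100).round(2).tolist()
def go(p,yaw):
    from plant import arm
    s=arm.read_state();R=Ro.from_quat(s["tool_rot"])
    print("at",s["eef_pos"].round(4),"->",np.round(p,4),"row",*rel(s["eef_pos"],R,p,tool(yaw)))
E
python3 -c "
from h import *
for i in range(4): print(nest(i),cell(i))
go([*RK,.30],33.7)"
```

```text
[ 0.53827787 -0.30839242] [0.45774232 0.1269393 ]
[ 0.50942596 -0.26513081] [0.48191411 0.17297977]
[ 0.48057404 -0.22186919] [0.50608589 0.21902023]
[ 0.45172213 -0.17860758] [0.53025768 0.2650607 ]
at [ 0.1823 -0.5448  0.2305] -> [ 0.495  -0.2435  0.3   ] row [-0.002, 0.001, -1.836] [-18.67, -39.22, -6.91]
```

```bash

python3 -m pendant '[[0,0,-0.18,-2,-4,-4,1],[0,0,-0.36,-4,-8,-6.9,1],[0,0,-0.54,-6,-12,-6.9,1],[0,0,-0.72,-8,-16,-6.9,1],[0,0,-0.9,-10,-20,-6.9,1]]' | tail -c 400
python3 -c "
from h import *
go([*RK,.30],33.7)"
```

```text
time_s: 0.72
eef_pos: [0.3411, -0.3858, 0.3]
tool_rot: [0.985, -0.17, -0.0, -0.0]
wrist_force: [-0.4, -0.4, -0.4]
gripper_width: 0.0855
at [ 0.3411 -0.3858  0.3   ] -> [ 0.495  -0.2435  0.3   ] row [-0.0, 0.0, -0.93] [9.72, -18.57, 0.01]
```

```bash

python3 -m pendant '[[0,0,-0.18,2,-3.7,0,1],[0,0,-0.36,4,-7.4,0,1],[0,0,-0.54,6,-11.1,0,1],[0,0,-0.72,8,-15,0,1],[0,0,-0.93,9.7,-18.6,0,1]]'
python3 -m pendant '[[0,0,0,0,0,0,1],[0,0,0,0,0,0,1],[0,0,0,0,0,0,1]]'
python3 - <<'E'
from h import *
from plant import arm
s=arm.read_state();c=arm.read_camera("wrist")
T=np.eye(4);T[:3,:3]=Ro.from_quat(s["tool_rot"]).as_matrix();T[:3,3]=s["eef_pos"];T=T@c["tool_from_camera"]
print(s["eef_pos"],T.round(3).tolist())
cv2.imwrite("pics/w1.png",c["img"][:,:,::-1])
W=world(c,T);hd=(W[...,2]>.07)&(W[...,2]<.13)
k,l,st,ce=cv2.connectedComponentsWithStats(hd.astype(np.uint8))
for i in range(1,k):
    if st[i,4]>50:
        q=W[l==i];h=q[:,2].max();print(ce[i].round(),st[i,4],q[q[:,2]>h-.008].mean(0).round(4),h.round(4))
I=c["img"].astype(int)
pl=(W[...,2]>.007)&(W[...,2]<.017)&(I.min(-1)>90)&(W[...,0]>.4)
print("plate",rect(W[pl][:,:2]))
E
```

```text
time_s: 1.35
eef_pos: [0.4958, -0.244, 0.2998]
tool_rot: [0.96, 0.279, -0.0, -0.0]
wrist_force: [0.5, -0.4, -0.7]
gripper_width: 0.0856
time_s: 1.72
eef_pos: [0.4942, -0.246, 0.3002]
tool_rot: [0.961, 0.275, -0.0, 0.0]
wrist_force: [0.3, 0.4, -0.7]
gripper_width: 0.0852
[ 0.49421788 -0.2459814   0.30017347] [[0.849, -0.502, -0.165, 0.452], [0.529, 0.806, 0.267, -0.179], [-0.001, -0.314, 0.949, 0.444], [0.0, 0.0, 0.0, 1.0]]
[307.   6.] 312 [ 0.3843 -0.0914  0.0857] 0.0904
[246.  33.] 516 [ 0.3466 -0.1409  0.0945] 0.0972
[212.  98.] 434 [ 0.3453 -0.2095  0.0942] 0.0967
[317. 133.] 438 [ 0.4522 -0.1818  0.1168] 0.1195
[317. 186.] 429 [ 0.4787 -0.2253  0.1142] 0.1179
[321. 231.] 425 [ 0.5084 -0.2657  0.1137] 0.1178
[321. 279.] 721 [ 0.5353 -0.3086  0.1089] 0.111
plate (array([ 651.2, -171.1]), array([435.5, 255.8]), 30.4)
```

View pics/w1.png

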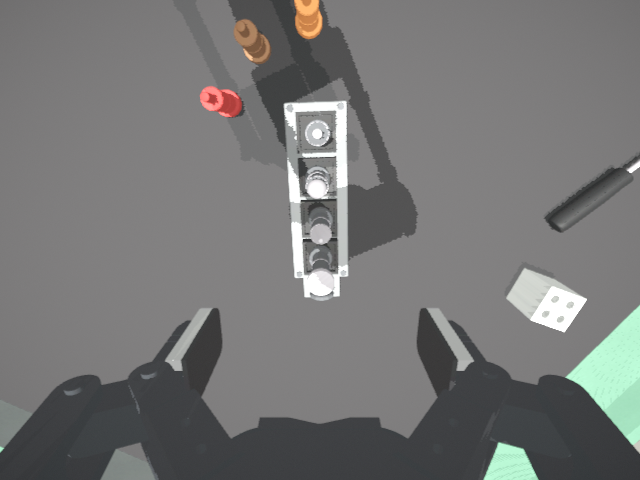

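The wrist view shows all four gauges in a straight column, in the order pin, ball, cone, disc at rows 133, 186, 231 and 279. This agrees with the top view to about 3 mm. I'll start with the disc.

```bash
python3 -c "
from h import *
go([.5365,-.308,.14],33.7)"
```

```text
at [ 0.4942 -0.2461  0.3003] -> [ 0.5365 -0.308   0.14  ] row [0.0, 0.0, -0.031] [0.32, 7.49, 16.03]
```

```bash

python3 -m pendant '[[0,0,-0.03,0.3,5,0,1],[0,0,-0.03,0.3,7.5,4,1],[0,0,-0.03,0.3,7.5,9,1],[0,0,-0.03,0.3,7.5,14,1],[0,0,-0.03,0.3,7.5,16,1]]' >/dev/null
python3 -m pendant '[[0,0,0,0,0,0,1],[0,0,0,0,0,0,1]]'
python3 -c "
from h import *
go([.5365,-.308,.061],33.7)"
```

```text
time_s: 2.65
eef_pos: [0.5378, -0.3083, 0.1416]
tool_rot: [0.957, 0.29, 0.001, 0.001]
wrist_force: [1.0, -0.3, 0.6]
gripper_width: 0.0853
at [ 0.5378 -0.3083  0.1416] -> [ 0.5365 -0.308   0.061 ] row [0.002, -0.001, 0.0] [-0.09, -0.12, 8.06]
```

```bash

python3 -m pendant '[[0,0,0,0,-0.1,2.5,1],[0,0,0,0,-0.1,5,1],[0,0,0,0,-0.1,7,1],[0,0,0,0,-0.1,8,1],[0,0,0,0,-0.1,8,1]]'
python3 -m pendant '[[0,0,0,0,0,0,0.5],[0,0,0,0,0,0,0.3],[0,0,0,0,0,0,0.15],[0,0,0,0,0,0,0],[0,0,0,0,0,0,0]]' 40
python3 -m pendant '[[0,0,0,0,0,0,0],[0,0,0,0,0,0,0]]'
```

```text
time_s: 3.28
eef_pos: [0.5371, -0.3067, 0.0609]
tool_rot: [0.957, 0.29, 0.0, 0.0]
wrist_force: [-0.1, -0.7, 0.4]
gripper_width: 0.0855
time_s: 3.9
eef_pos: [0.537, -0.3067, 0.0608]
tool_rot: [0.957, 0.291, 0.0, 0.001]
wrist_force: [-0.5, 0.1, 3.6]
gripper_width: 0.0251
time_s: 4.15
eef_pos: [0.537, -0.3067, 0.0608]
tool_rot: [0.957, 0.291, 0.0, 0.0]
wrist_force: [-0.9, -0.8, 5.5]
gripper_width: 0.0254
```

```bash

python3 - <<'E'
from h import *
from plant import arm
c=arm.read_camera("wrist");d=arm.read_camera("scene")
a=cv2.resize(c["img"][240:480,160:480],(400,300));b=cv2.resize(d["img"][230:400,90:290],(400,300))
cv2.imwrite("pics/w2.png",np.hstack([a,b])[:,:,::-1])
print(arm.read_state()["gripper_width"])
E
```

```text
0.025171825470720617
```

View pics/w2.png

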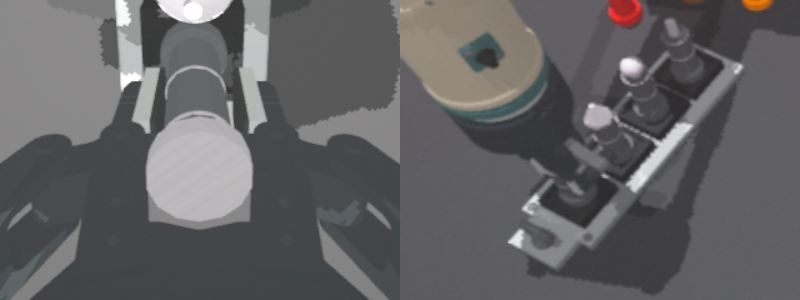

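The fingers straddle the shank with the disc above them. The width reads 25 mm against a 22 mm shank, so I'll grip harder and check before lifting.

```bash

python3 -m pendant '[[0,0,0,0,0,0,0],[0,0,0,0,0,0,0],[0,0,0,0,0,0,0]]' 70
python3 -m pendant '[[0,0,0,0,0,-0.15,0],[0,0,0,0,0,-0.3,0],[0,0,0,0,0,-0.3,0],[0,0,0,0,0,-0.3,0]]'
```

```text
time_s: 4.62
eef_pos: [0.537, -0.3067, 0.0609]
tool_rot: [0.957, 0.29, 0.0, 0.001]
wrist_force: [-0.5, -1.2, 4.7]
gripper_width: 0.0243
time_s: 5.12
eef_pos: [0.5365, -0.3062, 0.0628]
tool_rot: [0.957, 0.291, -0.0, -0.0]
wrist_force: [-0.4, -0.3, -2.5]
gripper_width: 0.0244
```

```bash

python3 -m pendant '[[0,0,0,0,0,-2,0],[0,0,0,0,0,-5,0],[0,0,0,0,0,-9,0],[0,0,0,0,0,-12,0],[0,0,0,0,0,-14,0]]'
python3 -c "
from h import *
go([*cell(0),.20],-27.7)"
```

```text
time_s: 5.75
eef_pos: [0.5371, -0.3066, 0.205]
tool_rot: [0.957, 0.291, 0.001, 0.001]
wrist_force: [-0.3, 0.1, -2.5]
gripper_width: 0.0242
at [ 0.5371 -0.3066  0.205 ] -> [0.4577 0.1269 0.2   ] row [0.001, -0.002, 1.073] [17.51, -40.45, 0.43]
```

```bash

python3 -m pendant '[[0,0,0.05,1,-2,0,0],[0,0,0.17,2.9,-6.5,0,0],[0,0,0.32,5.2,-12,0,0],[0,0,0.47,7.6,-17.5,0,0],[0,0,0.6,10,-23,0,0]]'
python3 -c "
from h import *
go([*cell(0),.20],-27.7)"
```

```text
time_s: 6.38
eef_pos: [0.4913, -0.0579, 0.2032]
tool_rot: [1.0, -0.008, 0.0, -0.0]
wrist_force: [1.0, -0.8, -2.2]
gripper_width: 0.0245
at [ 0.4913 -0.0579  0.2032] -> [0.4577 0.1269 0.2   ] row [-0.0, -0.0, 0.468] [-3.65, -18.43, 0.32]
```

```bash

python3 -m pendant '[[0,0,0.12,-1,-5,0,0],[0,0,0.25,-2,-10,0,0],[0,0,0.37,-3,-15,0,0],[0,0,0.47,-3.6,-18,0.3,0],[0,0,0.47,-3.6,-18.4,0.3,0]]'
python3 -m pendant '[[0,0,0,0,0,0,0],[0,0,0,0,0,0,0]]'
python3 - <<'E'
from h import *
from plant import arm
s=arm.read_state();c=arm.read_camera("wrist")
T=np.eye(4);T[:3,:3]=Ro.from_quat(s["tool_rot"]).as_matrix();T[:3,3]=s["eef_pos"];T=T@c["tool_from_camera"]
cv2.imwrite("pics/w3.png",c["img"][:,:,::-1])
W=world(c,T);I=c["img"].astype(int)
b=(I[...,2]>I[...,0]+50)&(W[...,2]>.024)&(W[...,2]<.037);print("box",rect(W[b][:,:2]))
t=arm.read_camera("top");W=world(t)
b=(t["img"][...,2].astype(int)>t["img"][...,0].astype(int)+60)&(W[...,2]>.025)&(W[...,2]<.04);print("box top",rect(W[b][:,:2]))
go([*cell(0),.043],-27.7)
E
```

```text
time_s: 7.0
eef_pos: [0.4569, 0.1264, 0.2]
tool_rot: [0.972, -0.236, -0.0, -0.0]
wrist_force: [0.8, -0.1, -2.8]
gripper_width: 0.0243
time_s: 7.25
eef_pos: [0.4583, 0.1238, 0.2003]
tool_rot: [0.971, -0.238, 0.0, 0.0]
wrist_force: [-0.4, -0.7, -2.0]
gripper_width: 0.0245
box (array([492.3, 190.7]), array([204.6,  60.2]), 62.3)
box top (array([453.6, 118. ]), array([35.1, 59.4]), -27.0)
at [0.4583 0.1238 0.2003] -> [0.4577 0.1269 0.043 ] row [0.0, -0.0, 0.002] [-0.2, -0.26, 15.73]
```

View pics/w3.png

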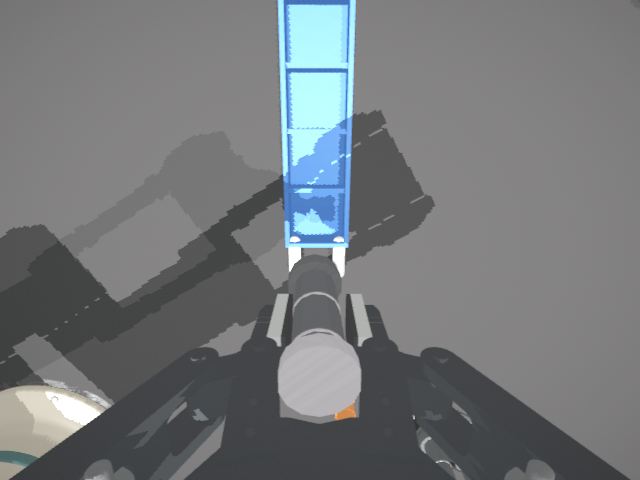

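The disc gauge hangs upright in the grip. The box is aligned with the tool, the handle is nearest (row 265), and the handle cell is at rows 190 to 240. Lowering.

```bash

python3 -m pendant '[[0,0,0,-0.1,-0.25,3,0],[0,0,0,-0.1,-0.25,7,0],[0,0,0,-0.1,-0.25,11,0],[0,0,0,-0.1,-0.25,13.5,0],[0,0,0,-0.1,-0.25,15,0]]'
python3 -m pendant '[[0,0,0,0,0,0.15,0],[0,0,0,0,0,0.3,0],[0,0,0,0,0,0.45,0],[0,0,0,0,0,0.45,0]]'
```

```text
time_s: 7.98
eef_pos: [0.4578, 0.1265, 0.0489]
tool_rot: [0.971, -0.239, -0.001, 0.0]
wrist_force: [0.5, 0.1, -1.6]
gripper_width: 0.0247
time_s: 8.48
eef_pos: [0.4586, 0.1274, 0.0463]
tool_rot: [0.971, -0.238, 0.001, -0.0]
wrist_force: [-0.0, 0.1, -2.5]
gripper_width: 0.0244
```

```bash

python3 -m pendant '[[0,0,0,0,0,0.1,0],[0,0,0,0,0,0.2,0],[0,0,0,0,0,0.2,0]]'
python3 -m pendant '[[0,0,0,0,0,0.1,0],[0,0,0,0,0,0.1,0]]'
```

```text
time_s: 8.85
eef_pos: [0.4581, 0.1274, 0.0437]
tool_rot: [0.971, -0.238, -0.0, 0.0]
wrist_force: [0.4, -0.3, -1.6]
gripper_width: 0.0246
time_s: 9.1
eef_pos: [0.4583, 0.1274, 0.043]
tool_rot: [0.971, -0.238, 0.0, -0.0]
wrist_force: [-0.1, 0.2, 0.7]
gripper_width: 0.0245
```

Contact is at 0.043, as predicted. Next I release gently and rise.

```bash

python3 -m pendant '[[0,0,0,0,0,0.05,0.3],[0,0,0,0,0,0.05,0.4],[0,0,0,0,0,0.05,0.6],[0,0,0,0,0,0,0.8],[0,0,0,0,0,0,1]]' 20
python3 -m pendant '[[0,0,0,0,0,0,1],[0,0,0,0,0,-2,1],[0,0,0,0,0,-6,1],[0,0,0,0,0,-11,1],[0,0,0,0,0,-16,1]]'
python3 -c "
from h import *
go([.5095,-.265,.20],33.7)"
```

```text
time_s: 9.72
eef_pos: [0.4583, 0.1273, 0.0428]
tool_rot: [0.971, -0.238, 0.0, 0.0]
wrist_force: [0.8, -0.1, 0.3]
gripper_width: 0.0835
time_s: 10.35
eef_pos: [0.4579, 0.1274, 0.2042]
tool_rot: [0.971, -0.238, -0.0, 0.0]
wrist_force: [0.3, 0.0, -0.4]
gripper_width: 0.0853
at [0.4579 0.1274 0.2042] -> [ 0.5095 -0.265   0.2   ] row [0.0, 0.0, -1.069] [22.71, 32.41, 0.42]
```

```bash

python3 -m pendant '[[0,0,-0.15,3,4.5,0,1],[0,0,-0.3,6.5,9,0,1],[0,0,-0.45,10,14,0,1],[0,0,-0.6,13,18.5,0,1],[0,0,-0.75,16,23,0,1]]' >/dev/null
python3 - <<'E'
from h import *
from plant import arm
go([.5095,-.2655,.20],33.7)
c=arm.read_camera("scene");cv2.imwrite("pics/s4.png",c["img"][100:400,100:500,::-1])
E
```

```text
at [ 0.4937 -0.1523  0.2028] -> [ 0.5095 -0.2655  0.2   ] row [0.0, -0.0, -0.314] [-1.54, 11.32, 0.28]
```

View pics/s4.png

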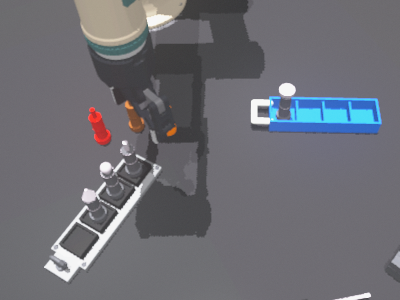

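The disc gauge stands upright in the handle cell (crop pixel 286,100), and the eye-bolt nest is empty. Next is the cone.

```bash

python3 -m pendant '[[0,0,-0.15,-0.8,5,0.3,1],[0,0,-0.31,-1.5,9,0.3,1],[0,0,-0.31,-1.5,11.3,0.3,1],[0,0,-0.31,-1.5,11.3,3,1],[0,0,-0.31,-1.5,11.3,6,1]]' >/dev/null
python3 -m pendant '[[0,0,0,0,0,0,1],[0,0,0,0,0,0,1]]'
python3 -c "
from h import *
go([.5095,-.2655,.061],33.7)"
```

```text
time_s: 11.9
eef_pos: [0.5102, -0.2633, 0.1437]
tool_rot: [0.958, 0.285, 0.0, 0.0]
wrist_force: [0.3, -0.4, 0.4]
gripper_width: 0.085
at [ 0.5102 -0.2633  0.1437] -> [ 0.5095 -0.2655  0.061 ] row [0.001, -0.001, -0.009] [-0.18, 0.14, 8.27]
```

```bash

python3 -m pendant '[[0,0,-0.01,-0.2,0.15,2.5,1],[0,0,-0.01,-0.2,0.15,5,1],[0,0,-0.01,-0.2,0.15,7.3,1],[0,0,-0.01,-0.2,0.15,8.25,1],[0,0,-0.01,-0.2,0.15,8.25,1]]'
python3 -m pendant '[[0,0,0,0,0,0,0.5],[0,0,0,0,0,0,0.3],[0,0,0,0,0,0,0.15],[0,0,0,0,0,0,0],[0,0,0,0,0,0,0]]' 40
python3 -m pendant '[[0,0,0,0,0,0,0],[0,0,0,0,0,0,0],[0,0,0,0,0,0,0]]' 70
python3 -m pendant '[[0,0,0,0,0,-0.15,0],[0,0,0,0,0,-0.3,0],[0,0,0,0,0,-0.3,0],[0,0,0,0,0,-0.3,0]]'
```

```text
time_s: 12.52
eef_pos: [0.5091, -0.2659, 0.0609]
tool_rot: [0.957, 0.29, 0.0, 0.0]
wrist_force: [-0.0, -0.1, -0.4]
gripper_width: 0.0855
time_s: 13.15
eef_pos: [0.5086, -0.266, 0.0608]
tool_rot: [0.957, 0.291, 0.0, 0.0]
wrist_force: [-0.4, -0.9, 3.4]
gripper_width: 0.021
time_s: 13.52
eef_pos: [0.5086, -0.2661, 0.0609]
tool_rot: [0.957, 0.291, 0.0, 0.0]
wrist_force: [-1.0, -0.7, 5.5]
gripper_width: 0.0199
time_s: 14.02
eef_pos: [0.5084, -0.2657, 0.063]
tool_rot: [0.957, 0.29, -0.0, -0.0]
wrist_force: [-0.2, -0.1, -2.0]
gripper_width: 0.0199
```

```bash

python3 -m pendant '[[0,0,0,0,0,-2,0],[0,0,0,0,0,-5,0],[0,0,0,0,0,-9,0],[0,0,0,0,0,-12,0],[0,0,0,0,0,-14,0]]'
python3 -c "
from h import *
go([*cell(1),.20],-27.7)"
```

```text
time_s: 14.65
eef_pos: [0.5089, -0.266, 0.2049]
tool_rot: [0.957, 0.291, 0.001, 0.001]
wrist_force: [0.1, -1.0, -2.0]
gripper_width: 0.02
at [ 0.5089 -0.266   0.2049] -> [0.4819 0.173  0.2   ] row [0.001, -0.002, 1.073] [22.16, -37.99, 0.44]
```

```bash

python3 -m pendant '[[0,0,0.05,1,-2,0,0],[0,0,0.17,3.5,-6,0,0],[0,0,0.32,6.5,-11,0,0],[0,0,0.47,9.5,-16.5,0,0],[0,0,0.6,12.5,-21.5,0,0]]'
python3 -c "
from h import *
go([*cell(1),.20],-27.7)"
```

```text
time_s: 15.28
eef_pos: [0.4923, -0.0157, 0.2032]
tool_rot: [1.0, -0.008, 0.0, -0.0]
wrist_force: [1.2, -0.3, -2.1]
gripper_width: 0.0199
at [ 0.4923 -0.0157  0.2032] -> [0.4819 0.173  0.2   ] row [-0.0, -0.0, 0.468] [-1.33, -18.85, 0.33]
```

```bash

python3 -m pendant '[[0,0,0.12,-0.4,-5,0,0],[0,0,0.25,-0.8,-10,0,0],[0,0,0.37,-1.1,-15,0,0],[0,0,0.47,-1.3,-18.3,0.3,0],[0,0,0.47,-1.3,-18.8,0.3,0]]'
python3 -m pendant '[[0,0,0,0,0,0,0],[0,0,0,0,0,0,0]]'
python3 -c "
from h import *
go([*cell(1),.045],-27.7)"
```

```text
time_s: 15.9
eef_pos: [0.4812, 0.1725, 0.1999]
tool_rot: [0.972, -0.236, -0.0, -0.0]
wrist_force: [-0.6, -0.9, -1.8]
gripper_width: 0.0204
time_s: 16.15
eef_pos: [0.4821, 0.1695, 0.2003]
tool_rot: [0.971, -0.238, 0.0, 0.0]
wrist_force: [-0.0, -0.3, -2.4]
gripper_width: 0.0203
at [0.4821 0.1695 0.2003] -> [0.4819 0.173  0.045 ] row [0.001, -0.0, 0.002] [-0.18, -0.31, 15.53]
```

```bash

python3 -m pendant '[[0,0,0,-0.1,-0.3,3,0],[0,0,0,-0.1,-0.3,7,0],[0,0,0,-0.1,-0.3,11,0],[0,0,0,-0.1,-0.3,13.5,0],[0,0,0,-0.1,-0.3,15,0]]'
python3 -m pendant '[[0,0,0,0,0,0.15,0],[0,0,0,0,0,0.3,0],[0,0,0,0,0,0.45,0],[0,0,0,0,0,0.55,0],[0,0,0,0,0,0.6,0]]'
python3 -m pendant '[[0,0,0,0,0,0.05,0],[0,0,0,0,0,0.05,0]]'
```

```text
time_s: 16.77
eef_pos: [0.4822, 0.1724, 0.0491]
tool_rot: [0.971, -0.239, -0.001, 0.0]
wrist_force: [0.1, 0.8, -1.6]
gripper_width: 0.0206
time_s: 17.4
eef_pos: [0.4825, 0.1737, 0.0446]
tool_rot: [0.971, -0.238, 0.0, -0.0]
wrist_force: [-0.1, -0.1, -2.5]
gripper_width: 0.0204
time_s: 17.65
eef_pos: [0.4824, 0.1737, 0.0437]
tool_rot: [0.971, -0.238, -0.0, 0.0]
wrist_force: [0.5, -0.4, -2.2]
gripper_width: 0.0203
```

```bash

python3 -m pendant '[[0,0,0,0,0,0.07,0],[0,0,0,0,0,0.1,0],[0,0,0,0,0,0.1,0]]'
```

```text
time_s: 18.02
eef_pos: [0.4825, 0.1737, 0.0429]
tool_rot: [0.971, -0.238, 0.0, 0.0]
wrist_force: [-1.3, -0.6, -1.3]
gripper_width: 0.0202
```

```bash

python3 -m pendant '[[0,0,0,0,0,0.05,0],[0,0,0,0,0,0.05,0]]'
```

```text
time_s: 18.27
eef_pos: [0.4825, 0.1737, 0.0429]
tool_rot: [0.971, -0.238, 0.0, -0.0]
wrist_force: [-1.6, 0.3, 5.4]
gripper_width: 0.0201
```

Contact, so release and go back for the ball.

```bash

python3 -m pendant '[[0,0,0,0,0,-0.03,0.3],[0,0,0,0,0,-0.03,0.4],[0,0,0,0,0,-0.03,0.6],[0,0,0,0,0,-0.03,0.8],[0,0,0,0,0,-0.03,1]]' 20
python3 -m pendant '[[0,0,0,0,0,0,1],[0,0,0,0,0,-2,1],[0,0,0,0,0,-6,1],[0,0,0,0,0,-11,1],[0,0,0,0,0,-16,1]]'
python3 -c "
from h import *
go([.480,-.2245,.20],33.7)"
```

```text
time_s: 18.9
eef_pos: [0.4824, 0.1736, 0.0425]
tool_rot: [0.971, -0.238, 0.0, 0.0]
wrist_force: [-0.1, 0.3, -0.7]
gripper_width: 0.0836
time_s: 19.52
eef_pos: [0.4821, 0.1736, 0.204]
tool_rot: [0.971, -0.238, -0.0, 0.0]
wrist_force: [-0.2, 0.0, -0.0]
gripper_width: 0.0859
at [0.4821 0.1736 0.204 ] -> [ 0.48   -0.2245  0.2   ] row [0.0, 0.0, -1.069] [18.21, 35.4, 0.4]
```

```bash

python3 -m pendant '[[0,0,-0.15,2.5,5,0,1],[0,0,-0.3,5.2,10,0,1],[0,0,-0.45,7.7,15,0,1],[0,0,-0.6,10.3,20,0,1],[0,0,-0.75,13,25,0,1]]' >/dev/null
python3 - <<'E'
from h import *
from plant import arm
go([.480,-.2245,.20],33.7)
c=arm.read_camera("scene");cv2.imwrite("pics/s5.png",c["img"][100:400,100:500,::-1])
E
```

```text
at [ 0.4819 -0.1098  0.2027] -> [ 0.48   -0.2245  0.2   ] row [0.0, -0.001, -0.314] [-3.29, 10.99, 0.27]
```

View pics/s5.png

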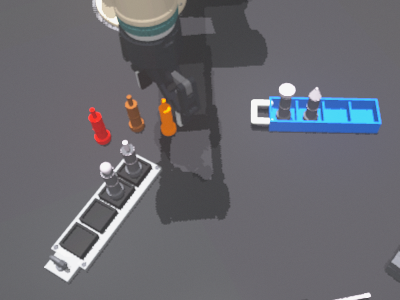

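Disc and cone stand upright in cells 1 and 2 (crop pixels 286,100 and 313,102). The ball and pin are still in the rack. Going for the ball.

```bash

python3 -m pendant '[[0,0,-0.15,-1.7,5,0.3,1],[0,0,-0.31,-3.3,9,0.3,1],[0,0,-0.31,-3.3,11,0.3,1],[0,0,-0.31,-3.3,11,3,1],[0,0,-0.31,-3.3,11,6,1]]' >/dev/null
python3 -m pendant '[[0,0,0,0,0,0,1],[0,0,0,0,0,0,1]]'
python3 -c "
from h import *
go([.480,-.2245,.061],33.7)"
```

```text
time_s: 21.08
eef_pos: [0.4806, -0.2227, 0.1435]
tool_rot: [0.958, 0.286, 0.001, 0.0]
wrist_force: [-0.1, -0.3, -0.1]
gripper_width: 0.0851
at [ 0.4806 -0.2227  0.1435] -> [ 0.48   -0.2245  0.061 ] row [0.001, -0.001, -0.009] [-0.15, 0.11, 8.25]
```

```bash

python3 -m pendant '[[0,0,-0.01,-0.15,0.1,2.5,1],[0,0,-0.01,-0.15,0.1,5,1],[0,0,-0.01,-0.15,0.1,7.3,1],[0,0,-0.01,-0.15,0.1,8.25,1],[0,0,-0.01,-0.15,0.1,8.25,1]]'
python3 -m pendant '[[0,0,0,0,0,0,0.5],[0,0,0,0,0,0,0.3],[0,0,0,0,0,0,0.15],[0,0,0,0,0,0,0],[0,0,0,0,0,0,0]]' 40
python3 -m pendant '[[0,0,0,0,0,0,0],[0,0,0,0,0,0,0],[0,0,0,0,0,0,0]]' 70
python3 -m pendant '[[0,0,0,0,0,-0.15,0],[0,0,0,0,0,-0.3,0],[0,0,0,0,0,-0.3,0],[0,0,0,0,0,-0.3,0]]'
```

```text
time_s: 21.7
eef_pos: [0.4794, -0.2247, 0.0606]
tool_rot: [0.957, 0.29, 0.0, 0.0]
wrist_force: [0.3, 0.5, -0.3]
gripper_width: 0.0854
time_s: 22.32
eef_pos: [0.479, -0.2248, 0.0605]
tool_rot: [0.957, 0.291, 0.0, 0.0]
wrist_force: [-1.0, -0.1, 3.8]
gripper_width: 0.0207
time_s: 22.7
eef_pos: [0.479, -0.2248, 0.0606]
tool_rot: [0.957, 0.291, 0.0, 0.0]
wrist_force: [-1.1, -0.7, 6.3]
gripper_width: 0.0204
time_s: 23.2
eef_pos: [0.4788, -0.2245, 0.0628]
tool_rot: [0.957, 0.291, -0.0, -0.0]
wrist_force: [0.1, -0.3, -2.8]
gripper_width: 0.0201
```

```bash

python3 -m pendant '[[0,0,0,0,0,-2,0],[0,0,0,0,0,-5,0],[0,0,0,0,0,-9,0],[0,0,0,0,0,-12,0],[0,0,0,0,0,-14,0]]'
python3 -c "
from h import *
go([*cell(2),.20],-27.7)"
```

```text
time_s: 23.82
eef_pos: [0.4792, -0.2248, 0.2046]
tool_rot: [0.957, 0.291, 0.001, 0.001]
wrist_force: [0.8, 0.1, -3.2]
gripper_width: 0.0202
at [ 0.4792 -0.2248  0.2046] -> [0.5061 0.219  0.2   ] row [0.001, -0.002, 1.073] [26.9, -35.4, 0.42]
```

```bash

python3 -m pendant '[[0,0,0.05,1.2,-1.6,0,0],[0,0,0.17,4.2,-5.5,0,0],[0,0,0.32,8,-10.5,0,0],[0,0,0.47,11.8,-15.5,0,0],[0,0,0.6,15.2,-20,0,0]]'
python3 -c "
from h import *
go([*cell(2),.20],-27.7)"
```

```text
time_s: 24.45
eef_pos: [0.4938, 0.0282, 0.203]
tool_rot: [1.0, -0.007, 0.0, -0.0]
wrist_force: [0.7, -0.0, -2.9]
gripper_width: 0.0203
at [0.4938 0.0282 0.203 ] -> [0.5061 0.219  0.2   ] row [-0.0, -0.0, 0.469] [0.95, -19.1, 0.3]
```

```bash

python3 -m pendant '[[0,0,0.12,0.3,-5,0,0],[0,0,0.25,0.5,-10,0,0],[0,0,0.37,0.8,-15,0,0],[0,0,0.47,0.95,-18.5,0.3,0],[0,0,0.47,0.95,-19.1,0.3,0]]'
python3 -m pendant '[[0,0,0,0,0,0,0],[0,0,0,0,0,0,0]]'
python3 -c "
from h import *
go([*cell(2),.045],-27.7)"
```

```text
time_s: 25.08
eef_pos: [0.5051, 0.2192, 0.1994]
tool_rot: [0.972, -0.236, -0.0, -0.0]
wrist_force: [0.4, -0.9, -2.1]
gripper_width: 0.0201
time_s: 25.32
eef_pos: [0.5055, 0.216, 0.2]
tool_rot: [0.971, -0.238, -0.0, 0.0]
wrist_force: [-0.2, -0.1, -2.3]
gripper_width: 0.0206
at [0.5055 0.216  0.2   ] -> [0.5061 0.219  0.045 ] row [0.001, -0.0, 0.002] [-0.09, -0.31, 15.5]
```

```bash

python3 -m pendant '[[0,0,0,-0.1,-0.3,3,0],[0,0,0,-0.1,-0.3,7,0],[0,0,0,-0.1,-0.3,11,0],[0,0,0,-0.1,-0.3,13.5,0],[0,0,0,-0.1,-0.3,15,0]]'
python3 -m pendant '[[0,0,0,0,0,0.15,0],[0,0,0,0,0,0.3,0],[0,0,0,0,0,0.45,0],[0,0,0,0,0,0.55,0],[0,0,0,0,0,0.6,0]]'
python3 -m pendant '[[0,0,0,0,0,0.05,0],[0,0,0,0,0,0.1,0],[0,0,0,0,0,0.1,0]]'
```

```text
time_s: 25.95
eef_pos: [0.5057, 0.2189, 0.049]
tool_rot: [0.971, -0.239, -0.001, 0.001]
wrist_force: [-0.1, 0.8, -3.7]
gripper_width: 0.0201
time_s: 26.58
eef_pos: [0.5062, 0.2203, 0.0443]
tool_rot: [0.971, -0.238, 0.0, -0.0]
wrist_force: [0.4, -0.0, -2.9]
gripper_width: 0.0203
time_s: 26.95
eef_pos: [0.506, 0.2202, 0.043]
tool_rot: [0.971, -0.238, -0.0, 0.0]
wrist_force: [0.2, 1.3, -2.9]
gripper_width: 0.0204
```

```bash

python3 -m pendant '[[0,0,0,0,0,0.05,0],[0,0,0,0,0,0.06,0],[0,0,0,0,0,0.06,0]]'
python3 -m pendant '[[0,0,0,0,0,0.04,0],[0,0,0,0,0,0.04,0]]'
```

```text
time_s: 27.32
eef_pos: [0.5061, 0.2202, 0.0427]
tool_rot: [0.971, -0.238, 0.0, -0.0]
wrist_force: [-0.3, -0.1, -0.1]
gripper_width: 0.0207
time_s: 27.58
eef_pos: [0.5062, 0.2203, 0.0426]
tool_rot: [0.971, -0.238, 0.0, -0.0]
wrist_force: [-2.5, -0.5, 4.7]
gripper_width: 0.0203
```

```bash

python3 -m pendant '[[0,0,0,0,0,-0.03,0.3],[0,0,0,0,0,-0.03,0.4],[0,0,0,0,0,-0.03,0.6],[0,0,0,0,0,-0.03,0.8],[0,0,0,0,0,-0.03,1]]' 20
python3 -m pendant '[[0,0,0,0,0,0,1],[0,0,0,0,0,-2,1],[0,0,0,0,0,-6,1],[0,0,0,0,0,-11,1],[0,0,0,0,0,-16,1]]'
python3 -c "
from h import *
go([.4525,-.181,.20],33.7)"
```

```text
time_s: 28.2
eef_pos: [0.5061, 0.2202, 0.0423]
tool_rot: [0.971, -0.238, -0.0, 0.0]
wrist_force: [-0.4, 0.9, -0.1]
gripper_width: 0.0841
time_s: 28.82
eef_pos: [0.5058, 0.2201, 0.2038]
tool_rot: [0.971, -0.238, -0.0, 0.0]
wrist_force: [0.5, -0.3, 0.0]
gripper_width: 0.0857
at [0.5058 0.2201 0.2038] -> [ 0.4525 -0.181   0.2   ] row [0.0, 0.0, -1.069] [13.81, 38.03, 0.39]
```

```bash

python3 -m pendant '[[0,0,-0.15,1.9,5,0,1],[0,0,-0.3,4,10.5,0,1],[0,0,-0.45,6,16,0,1],[0,0,-0.6,8,21.5,0,1],[0,0,-0.75,10,27,0,1]]' >/dev/null
python3 - <<'E'
from h import *
from plant import arm
go([.4525,-.181,.20],33.7)
c=arm.read_camera("scene");cv2.imwrite("pics/s6.png",c["img"][100:400,100:500,::-1])
E
```

```text
at [ 0.4695 -0.0672  0.2026] -> [ 0.4525 -0.181   0.2   ] row [0.001, -0.001, -0.313] [-4.72, 10.49, 0.26]
```

View pics/s6.png

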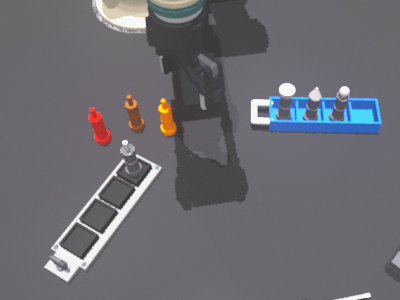

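Three stand upright in order: disc, cone, ball (crop x 286, 313, 343). Last is the pin. The orange decoy is 11 cm away along the row, so it is clear.

```bash

python3 -m pendant '[[0,0,-0.15,-2.3,5,0.3,1],[0,0,-0.31,-4.7,9,0.3,1],[0,0,-0.31,-4.7,10.5,0.3,1],[0,0,-0.31,-4.7,10.5,3,1],[0,0,-0.31,-4.7,10.5,6,1]]' >/dev/null
python3 -m pendant '[[0,0,0,0,0,0,1],[0,0,0,0,0,0,1]]'
python3 -c "
from h import *
go([.4525,-.181,.061],33.7)"
```

```text
time_s: 30.38
eef_pos: [0.4535, -0.179, 0.1432]
tool_rot: [0.958, 0.286, 0.001, 0.0]
wrist_force: [-0.5, -0.8, 0.8]
gripper_width: 0.0854
at [ 0.4535 -0.179   0.1432] -> [ 0.4525 -0.181   0.061 ] row [0.001, -0.001, -0.009] [-0.2, 0.1, 8.22]
```

```bash

python3 -m pendant '[[0,0,-0.01,-0.2,0.1,2.5,1],[0,0,-0.01,-0.2,0.1,5,1],[0,0,-0.01,-0.2,0.1,7.3,1],[0,0,-0.01,-0.2,0.1,8.2,1],[0,0,-0.01,-0.2,0.1,8.2,1]]'
python3 -m pendant '[[0,0,0,0,0,0,0.5],[0,0,0,0,0,0,0.3],[0,0,0,0,0,0,0.15],[0,0,0,0,0,0,0],[0,0,0,0,0,0,0]]' 40
python3 -m pendant '[[0,0,0,0,0,0,0],[0,0,0,0,0,0,0],[0,0,0,0,0,0,0]]' 70
python3 -m pendant '[[0,0,0,0,0,-0.15,0],[0,0,0,0,0,-0.3,0],[0,0,0,0,0,-0.3,0],[0,0,0,0,0,-0.3,0]]'
```

```text
time_s: 31.0
eef_pos: [0.4521, -0.1813, 0.0609]
tool_rot: [0.957, 0.291, 0.0, 0.0]
wrist_force: [0.8, -0.0, 0.4]
gripper_width: 0.0854
time_s: 31.62
eef_pos: [0.4516, -0.1813, 0.0609]
tool_rot: [0.957, 0.291, 0.0, 0.0]
wrist_force: [-1.2, -0.2, 5.9]
gripper_width: 0.0208
time_s: 32.0
eef_pos: [0.4516, -0.1813, 0.0609]
tool_rot: [0.957, 0.291, 0.0, 0.0]
wrist_force: [-1.5, -0.3, 4.8]
gripper_width: 0.0204
time_s: 32.5
eef_pos: [0.4513, -0.181, 0.0632]
tool_rot: [0.957, 0.29, -0.0, -0.0]
wrist_force: [0.4, -0.3, -1.8]
gripper_width: 0.0206
```

```bash

python3 -m pendant '[[0,0,0,0,0,-2,0],[0,0,0,0,0,-5,0],[0,0,0,0,0,-9,0],[0,0,0,0,0,-12,0],[0,0,0,0,0,-14,0]]'
python3 -c "
from h import *
go([*cell(3),.20],-27.7)"
```

```text
time_s: 33.12
eef_pos: [0.4518, -0.1813, 0.2049]
tool_rot: [0.957, 0.29, 0.001, 0.001]
wrist_force: [0.8, -0.3, -3.1]
gripper_width: 0.02
at [ 0.4518 -0.1813  0.2049] -> [0.5303 0.2651 0.2   ] row [0.001, -0.002, 1.073] [31.33, -32.74, 0.46]
```

```bash

python3 -m pendant '[[0,0,0.05,1.5,-1.5,0,0],[0,0,0.17,5,-5,0,0],[0,0,0.32,9.2,-9.6,0,0],[0,0,0.47,13.5,-14,0,0],[0,0,0.6,17.5,-18.3,0,0]]'
python3 -c "
from h import *
go([*cell(3),.20],-27.7)"
```

```text
time_s: 33.75
eef_pos: [0.4953, 0.0701, 0.2033]
tool_rot: [1.0, -0.008, 0.0, 0.0]
wrist_force: [1.6, -0.1, -2.2]
gripper_width: 0.0207
at [0.4953 0.0701 0.2033] -> [0.5303 0.2651 0.2   ] row [0.0, -0.0, 0.468] [3.2, -19.55, 0.33]
```

```bash

python3 -m pendant '[[0,0,0.12,0.8,-5,0,0],[0,0,0.25,1.6,-10,0,0],[0,0,0.37,2.4,-15,0,0],[0,0,0.47,3.1,-19,0.3,0],[0,0,0.47,3.2,-19.5,0.3,0]]'
python3 -m pendant '[[0,0,0,0,0,0,0],[0,0,0,0,0,0,0]]'
python3 -c "
from h import *
go([*cell(3),.045],-27.7)"
```

```text
time_s: 34.38
eef_pos: [0.5291, 0.2655, 0.1994]
tool_rot: [0.972, -0.236, -0.001, -0.0]
wrist_force: [-0.4, -1.0, -2.9]
gripper_width: 0.0201
time_s: 34.62
eef_pos: [0.529, 0.2617, 0.2003]
tool_rot: [0.971, -0.238, -0.0, 0.0]
wrist_force: [0.3, 0.1, -2.0]
gripper_width: 0.0205
at [0.529  0.2617 0.2003] -> [0.5303 0.2651 0.045 ] row [0.001, 0.0, 0.002] [-0.04, -0.37, 15.53]
```

```bash

python3 -m pendant '[[0,0,0,0,-0.3,3,0],[0,0,0,0,-0.3,7,0],[0,0,0,0,-0.3,11,0],[0,0,0,0,-0.3,13.5,0],[0,0,0,0,-0.3,15,0]]'
python3 -m pendant '[[0,0,0,0,0,0.15,0],[0,0,0,0,0,0.3,0],[0,0,0,0,0,0.45,0],[0,0,0,0,0,0.55,0],[0,0,0,0,0,0.6,0]]'
python3 -m pendant '[[0,0,0,0,0,0.05,0],[0,0,0,0,0,0.1,0],[0,0,0,0,0,0.1,0]]'
```

```text
time_s: 35.25
eef_pos: [0.5302, 0.2642, 0.0493]
tool_rot: [0.971, -0.239, -0.001, 0.001]
wrist_force: [0.4, 1.0, -2.8]
gripper_width: 0.0203
time_s: 35.88
eef_pos: [0.5308, 0.2657, 0.0447]
tool_rot: [0.971, -0.238, 0.0, -0.0]
wrist_force: [0.3, -0.8, -3.4]
gripper_width: 0.0202
time_s: 36.25
eef_pos: [0.5306, 0.2656, 0.0433]
tool_rot: [0.971, -0.238, -0.0, 0.0]
wrist_force: [-0.6, -0.7, -3.2]
gripper_width: 0.0203
```

```bash

python3 -m pendant '[[0,0,0,0,0,0.05,0],[0,0,0,0,0,0.06,0],[0,0,0,0,0,0.06,0]]'
python3 -m pendant '[[0,0,0,0,0,0.04,0],[0,0,0,0,0,0.04,0]]'
```

```text
time_s: 36.62
eef_pos: [0.5307, 0.2656, 0.043]
tool_rot: [0.971, -0.238, 0.0, -0.0]
wrist_force: [-0.4, 0.5, -0.4]
gripper_width: 0.0204
time_s: 36.88
eef_pos: [0.5307, 0.2656, 0.043]
tool_rot: [0.971, -0.238, 0.0, -0.0]
wrist_force: [-1.5, -0.6, 5.0]
gripper_width: 0.0202
```

```bash

python3 -m pendant '[[0,0,0,0,0,-0.03,0.3],[0,0,0,0,0,-0.03,0.4],[0,0,0,0,0,-0.03,0.6],[0,0,0,0,0,-0.03,0.8],[0,0,0,0,0,-0.03,1]]' 20
python3 -m pendant '[[0,0,0,0,0,0,1],[0,0,0,0,0,-2,1],[0,0,0,0,0,-6,1],[0,0,0,0,0,-11,1],[0,0,0,0,0,-16,1]]'
python3 -m pendant '[[0,0,0,4,3,0,1],[0,0,0,8,7,0,1],[0,0,0,12,11,0,1],[0,0,0,15,15,0,1],[0,0,0,17,18,0,1]]'
python3 -m pendant '[[0,0,0,0,0,0,1],[0,0,0,0,0,0,1],[0,0,0,0,0,0,1]]'
python3 - <<'E'
from h import *
from plant import arm
o=[]
for n in("scene","top"):
    c=arm.read_camera(n);W=world(c)
    hd=(W[...,2]>.075)&(W[...,2]<.102)&(W[...,1]>.06)&(W[...,1]<.33)&(W[...,0]>.4)&(W[...,0]<.6)
    k,l,st,ce=cv2.connectedComponentsWithStats(hd.astype(np.uint8))
    for i in range(1,k):
        if st[i,4]>10:
            q=W[l==i];p=q[q[:,2]>q[:,2].max()-.008].mean(0);j=min(range(4),key=lambda j:np.hypot(*(cell(j)-p[:2])))
            print(n,ce[i].round(),p.round(3),q[:,2].max().round(3),"cell",j,"off mm",((p[:2]-cell(j))*1000).round(1))
    I=c["img"]; o.append(cv2.resize(I[170:260,340:500] if n=="scene" else I[190:300,150:310],(400,300)))
cv2.imwrite("pics/s7.png",np.hstack(o)[:,:,::-1])
E
```

```text
time_s: 37.5
eef_pos: [0.5306, 0.2656, 0.0426]
tool_rot: [0.971, -0.238, -0.0, 0.0]
wrist_force: [-0.4, -0.3, 0.1]
gripper_width: 0.0839
time_s: 38.12
eef_pos: [0.5304, 0.2655, 0.204]
tool_rot: [0.971, -0.238, -0.0, 0.0]
wrist_force: [0.9, 0.8, -0.6]
gripper_width: 0.0855
time_s: 38.75
eef_pos: [0.5985, 0.0251, 0.2026]
tool_rot: [0.971, -0.239, 0.0, 0.0]
wrist_force: [-0.1, 0.8, 0.7]
gripper_width: 0.0854
time_s: 39.12
eef_pos: [0.598, 0.0286, 0.2027]
tool_rot: [0.971, -0.237, -0.0, -0.0]
wrist_force: [0.2, 1.1, -0.1]
gripper_width: 0.0859
scene [443. 194.] [0.507 0.218 0.096] 0.101 cell 2 off mm [ 0.6 -0.6]
scene [415. 195.] [0.484 0.172 0.095] 0.099 cell 1 off mm [ 1.7 -1.1]
scene [471. 195.] [0.531 0.265 0.097] 0.1 cell 3 off mm [ 0.9 -0.3]
top [179. 216.] [0.532 0.267 0.098] 0.1 cell 3 off mm [1.9 1.5]
```

View pics/s7.png

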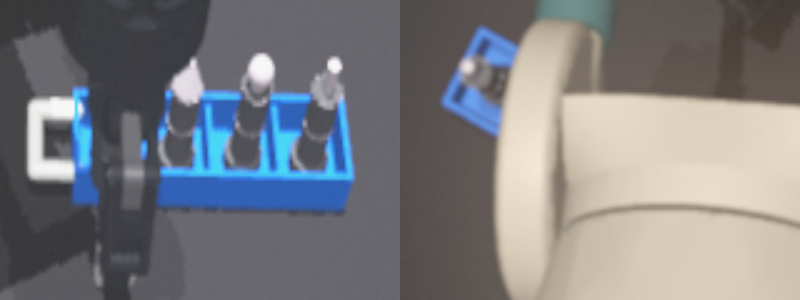

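Cone, ball and pin stand upright in cells 2 to 4, but the gripper hides the disc. I'll move away along -y and check again.

```bash

python3 -m pendant '[[0,0,0,2,4,0,1],[0,0,0,4,8,0,1],[0,0,0,6,12,0,1],[0,0,0,8,16,0,1],[0,0,0,9,18,0,1]]'
python3 -m pendant '[[0,0,0,0,0,0,1],[0,0,0,0,0,0,1],[0,0,0,0,0,0,1],[0,0,0,0,0,0,1]]'
python3 - <<'E'
from h import *
from plant import arm
c=arm.read_camera("scene");W=world(c)
hd=(W[...,2]>.075)&(W[...,2]<.102)&(W[...,1]>.06)&(W[...,1]<.33)&(W[...,0]>.4)&(W[...,0]<.6)
k,l,st,ce=cv2.connectedComponentsWithStats(hd.astype(np.uint8))
for i in range(1,k):
    if st[i,4]>10:
        q=W[l==i];p=q[q[:,2]>q[:,2].max()-.008].mean(0);print(p.round(3),q[:,2].max().round(3))
cv2.imwrite("pics/s8.png",cv2.resize(c["img"][160:260,330:500],(680,400))[:,:,::-1])
E
```

```text
time_s: 39.85
eef_pos: [0.5949, -0.1751, 0.2027]
tool_rot: [0.971, -0.238, 0.0, 0.0]
wrist_force: [0.1, 0.5, -1.1]
gripper_width: 0.0853
time_s: 40.35
eef_pos: [0.5949, -0.1726, 0.2028]
tool_rot: [0.971, -0.237, 0.0, -0.0]
wrist_force: [1.4, -0.0, 0.0]
gripper_width: 0.0855
[0.456 0.127 0.09 ] 0.094
[0.507 0.218 0.096] 0.1
[0.484 0.172 0.095] 0.099
[0.531 0.265 0.097] 0.1
```

View pics/s8.png

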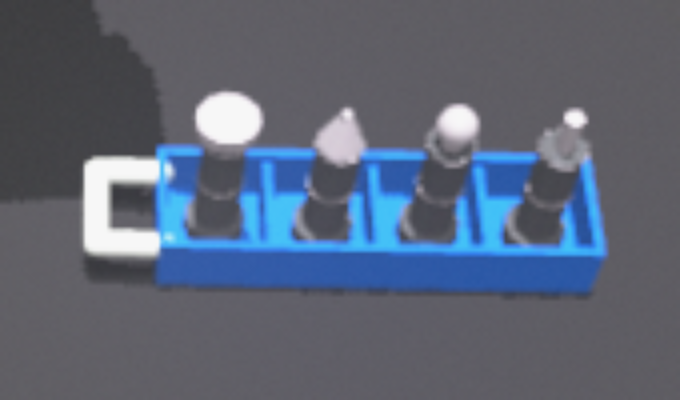

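All four stand upright from the handle in the order disc, cone, ball, pin (crop x 228, 342, 457, 573), and the arm is clear.

```bash
python3 -c "
from plant import arm
print(arm.finish_job())"
```

```text
the job is handed in; nothing more can be done
None
```

I moved all four gauges from the rack into the blue box and handed the job in at about 40 s. From the handle end the order is disc, cone, ball, pin, which matches their order from the eye bolt.

- **Setting down:** I lowered each gauge until the wrist force showed it touching the cell floor, at most about 5 N in the readings, and then released it.
- **Last check:** the final scene picture shows all four upright, with their heads within about 2 mm of the cell centres. The head heights read 94 mm for the disc and 99–100 mm for the others, against the expected 90 and 98 mm. The open gripper was well clear of them.
- **What disagreed:**
  - The finger opening on the disc gauge read about 24–25 mm instead of 22 mm. The other three read about 20 mm. All four held firmly when lifted.
  - In the check before the last one, the arm hid the disc gauge from both cameras, so I moved it away and looked again.

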